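# Take the die out from under the pug mill guard

## Task

Raise the clear guard flap on the pug mill's die box as far as it goes and swing the prop stay fully in beneath the raised flap so that it cannot drop. Then take the die (the steel disc with the upright post) out of the box and set it down gently, upright, on the middle of the round plaster bat. Leave the plain steel collar where it lies in the box, and leave the flap up on its stay.

Things in the scene. Friction and masses are not known exactly. Their poses are not given: they have to be found in the camera images.
- mill: Fixed pug mill: an open grey die box 170 (x) by 220 (y) by 60 mm high, 6 mm walls and floor, with a green barrel (top 135 mm up) on its far side (+x). Origin: centre of the box's underside; -x looks to the robot, yaw up to 0.18 rad. In this frame the flap's hinge line is parallel to y at x = 85, z = 64 mm; the stay's upright pivot axis, a 20 mm post, is at x = 40, y = 170 mm.
- flap (a joint): Clear guard flap, 170 long, 220 wide, 6 mm thick, steel rim, 0.3 kg, over the die box. 0 = closed (level), grows as it rises about the hinge line at the box's far rim, top stop 1.4 rad. Slightly stiff: it stays if let go above 1.2 rad and falls shut from lower. It must be above 1.25 rad for the stay to swing in; the set stay keeps it above about 1.15 rad.
- flap_grip (a point): Middle of the flap's handle: a black round stub, 20 mm diameter, 46 mm long, standing out from the middle of the flap's front edge in the flap's plane (level, towards the robot, when closed). 196 mm from the hinge line; 64 mm above the table at the start. Pinched across its sides (along the hinge direction) it turns between the pads as the flap rises.
- stay (a joint): Prop stay: flat steel crank on the upright pivot, 144 mm up. 0 = folded: its 100 mm arm (14 wide, 12 thick) points to the robot (mill -x), its 60 mm handle bar outward (mill +y). Grows anticlockwise from above to a stop at 1.57 rad = set: arm to mill -y under the raised flap, 40 mm in from its edge, handle bar to the robot. Starts at 0 to 0.25. About 2 N at the knob; stays where left.
- stay_knob (a point): Middle of the free part of the stay's black upright round knob, 18 mm diameter, at the end of the handle bar, 60 mm from the pivot axis. The knob is free from 150 to 186 mm above the table; this point is 170 mm above it.
- die_mid (a point): The die, loose: steel disc 50 mm diameter and 10 mm thick with an upright coaxial post 20 mm diameter on top, 54 mm high over all, about 0.25 kg, standing in the die box on its 6 mm floor. This point is on its axis, half-way up (27 mm above its underside); z is up along the post. To be gripped by the post, which spans 10 to 54 mm above the underside.
- collar_mid (a point): The collar, a bystander, loose: plain steel ring 44 mm outside, 28 mm inside, 22 mm high, lying in the die box about 90 mm to one side of the die. This point is its centre.
- bat_top (a point): The round white plaster bat, fixed on the table: disc 130 mm diameter, 20 mm thick, on the robot's right. This point is the centre of its top face. A square wooden board (120 by 120 by 20 mm) lies near it and is not to be used.
There are look-alikes about, which are no part of the job. Of the things that look like the part that bears bat_top, take the one that is farthest from the robot's base at the start.

How it is judged:
By the outcome, as a careful person would: the job done as asked, in the order asked, and still so for the second after the job is handed in, with the robot touching nothing.
It also fails if it takes over 72 s, if anything falls off the work surface, if the arm or the gripper's body presses on something with over 40 N, if the wrist force passes 120 N, or if a joint passes its speed limit or range.

## Robot

A 7-joint arm with a two-finger parallel gripper is mounted at the origin on the work surface. World frame = base frame: x ahead of the robot, y to its left, z up, the work surface at z = 0. Lengths are in m, angles in degrees, forces in N, time in s.
With the tool pointing down it reaches from about 0.425 to 1.025 m from the base axis. Payload 9.4 kg.
Tool frame: the origin (TCP) lies midway between the tips of the shut fingers; the grasp point (between the pads) lies 19 mm behind it; z points along the fingers, y is the line along which they close (so a half turn about z gives the same grasp; the last joint's range is limited). The gripper opens to 85 mm and grips with 20 to 120 N. Pads are 22 mm wide; open, the fingers measure 114 mm over their backs; the gripper's body (76 mm by 85 mm) begins 54 mm behind the grasp point. The pads swing forward as they close: fully open they stand 13 mm farther back than shut.
Start: joints at [-73.608, 34.337, -0.143, 91.639, 0.103, 54.024, -4.572], TCP at [0.257, 0.678, 0.231] pointing down, gripper open.
Joint ranges: [-147.43, 147.43], [-19.82, 112.94], [-74.19, 73.91], [6.32, 146.72], [-59.91, 239.91], [6.04, 106.73], [-150.56, 150.56]. Speed limits (degrees/s): [127.2, 127.2, 172.46, 172.46, 180, 180, 180].

## Interface

Orientations are given as a 3x3 rotation matrix whose columns are the frame's x, y, z axes.
In Python, from bench import status, vision, r gives the robot as it stands.
- The arm moves only by the shell command python3 -m jog 'ROWS' [FORCE]. ROWS is text: rows parted by semicolons, each of 7 numbers parted by spaces: the shift along the world's x, y, z in m, then the turn, a rotation vector about the world's x, y, z in rad, then the finger opening in m, from 0 to 0.0854. A call has 1 to 8 rows; each row shifts and turns the commanded pose from where the row before left it; what a row does not reach is not made up. A row lasts 1/8 s, in which the tool goes at most 62.5 mm and 10.7 degrees, less where a joint would pass 70% of its speed; a pose out of reach is approached as far as the arm can. A call is refused whole if a number of a shift passes 0.0625 or a number of a turn 0.188, either way. A call with a gripper value outside its range is refused whole. The fingers move at their own pace and stop on an object; FORCE is the grip in N (left out, the last holds). Time passes only in rows, so rows that do not move let the fingers close. It gives the time, the measured TCP pose, the force, the opening and the grip force at its end, in the units of the state.
- status.observe(): the state, without advancing time (a new reading comes with each control period).
- vision.camera(name): name is "scene" or "top"; returns a dict with "image" (480x640x3 uint8, red, green, blue), "fx", "fy", "cx", "cy" (pixels), "rvec" (rotation vector, rad) and "tvec" (3), from world to camera coordinates, as OpenCV has them. Camera axes: x right, y down, z forward; pixel columns grow to the right and rows downward; lengths in m; the calibration is good to about 2 mm. A picture is of the moment at which its call begins. There is no depth.
- r.close_job(): hands the job in; it is judged then, once.
The state is a dict: "t": time; "joint_positions": joint angles; "qvel": joint speeds; "joint_efforts": joint torques, N m; "tool_pos": TCP position; "orientation": TCP orientation; "force": force on the tool from outside, world axes, zero at the start; "torque": the same for the moment, N m; "grip_width": finger opening in m; "grasp_force": force on a finger pad.
Only numpy, scipy, OpenCV 4.12 (cv2) and the standard library are available. Lean on these libraries where they do the work, as an engineer would, in place of code of your own. Each camera call takes 0.05 s, during which the arm holds its last target. There are 200 camera calls.

## Working session

There is one attempt and no reset: what is moved stays moved. The work goes in short steps, Python scripts to look and compute and a shell command to move; the robot and the scene stay as the last step left them, time stands still between calls to the robot, and variables do not carry over. Pictures are saved under pics/ and viewed, at most 12 in all, crops included, and the job is handed in when it is done.

```bash
mkdir -p pics; ls; cat > h.py <<'E'
import numpy as np, cv2
from bench import status, vision
def snap(n,f):
    c=vision.camera(n); cv2.imwrite(f'pics/{f}.png',c['image'][:,:,::-1]); np.save(f'pics/{n}.npy',{k:c[k] for k in c if k!='image'},allow_pickle=True)
def cam(n):
    c=np.load(f'pics/{n}.npy',allow_pickle=True).item()
    return c,np.array([[c['fx'],0,c['cx']],[0,c['fy'],c['cy']],[0,0,1.]]),np.array(c['rvec'],float),np.array(c['tvec'],float)
def back(n,uv,z):
    c,K,r,t=cam(n); R=cv2.Rodrigues(r)[0]; o=-R.T@t
    d=R.T@np.linalg.inv(K)@[uv[0],uv[1],1]; return o+d*(z-o[2])/d[2]
def proj(n,P):
    c,K,r,t=cam(n); return cv2.projectPoints(np.array(P,float).reshape(-1,3),r,t,K,None)[0].reshape(-1,2)
E
python3 - <<'E'
from h import *
snap('scene','s0');snap('top','t0')
s=status.observe();print({k:np.round(s[k],3).tolist() for k in s})
for n in('scene','top'):
    c,K,r,t=cam(n);print(n,-cv2.Rodrigues(r)[0].T@t,cv2.Rodrigues(r)[0][2])
E
```

```text
pics
{'t': 0.1, 'joint_positions': [-73.609, 34.378, -0.145, 91.674, 0.104, 54.025, -4.573], 'qvel': [0.105, -0.147, 0.079, -0.105, 0.03, 0.039, 0.096], 'joint_efforts': [0.005, -77.799, 1.57, -25.862, 0.013, 0.006, -0.0], 'tool_pos': [0.257, 0.677, 0.231], 'orientation': [[-0.935, 0.355, -0.0], [0.355, 0.935, -0.001], [-0.0, -0.001, -1.0]], 'force': [0.125, -1.059, 0.042], 'torque': [-0.015, -0.002, -0.011], 'grasp_force': 0.0, 'grip_width': 0.086}
scene [1.11225615 0.14265323 0.8907176 ] [-0.66076405 -0.15929938 -0.73349477]
top [ 0.28351072 -0.0375856   1.02818094] [ 0.17221564  0.01639733 -0.98492279]
```

View pics/s0.png

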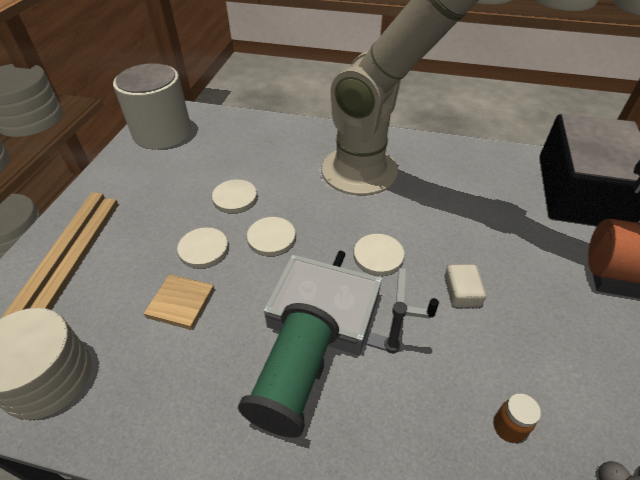

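View pics/t0.png

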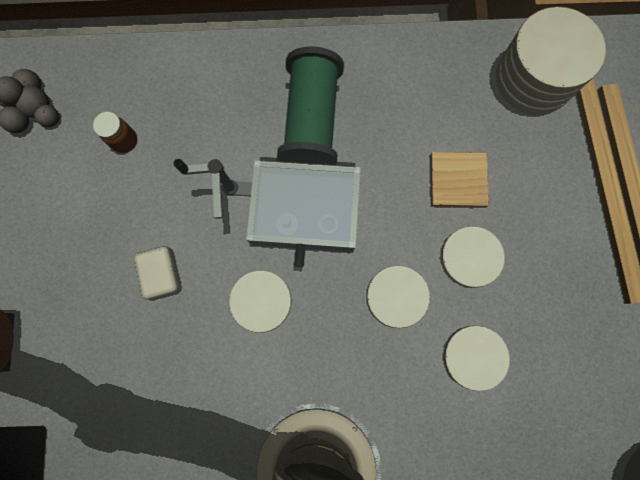

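The scene view shows the green barrel at (290,370), the closed flap at (325,300), its handle at (339,259), the stay post at (396,330) and the knob at (433,307). The top view shows the flap at (304,205), its handle at (299,257), the knob at (180,166), the post at (215,166), and four bats at (260,301), (398,297), (473,257) and (477,357). I'll zoom in.

```bash
python3 - <<'E'
from h import *
a=cv2.imread('pics/t0.png')[130:280,170:370];b=cv2.imread('pics/s0.png')[235:385,250:450]
cv2.imwrite('pics/t0z.png',cv2.resize(a,(800,600),interpolation=cv2.INTER_CUBIC));cv2.imwrite('pics/s0z.png',cv2.resize(b,(800,600),interpolation=cv2.INTER_CUBIC))
for p in[(260,301),(398,297),(473,257),(477,357)]: q=back('top',p,.02);print(p,q,np.hypot(*q[:2]))
for p in[(203,247),(271,236),(234,196),(379,254)]: q=back('scene',p,.02);print(p,q)
E
```

```text
(260, 301) [0.33908706 0.10778523 0.02      ] 0.35580568871123847
(398, 297) [ 0.33936157 -0.18038668  0.02      ] 0.3843248950253569
(473, 257) [ 0.41869796 -0.34231082  0.02      ] 0.5408185218287479
(477, 357) [ 0.21365008 -0.33374951  0.02      ] 0.3962765366017766
(203, 247) [ 0.42954197 -0.33386571  0.02      ]
(271, 236) [ 0.35223652 -0.1737712   0.02      ]
(234, 196) [ 0.2252655  -0.32581551  0.02      ]
(379, 254) [0.34980367 0.11384441 0.02      ]
```

View pics/t0z.png

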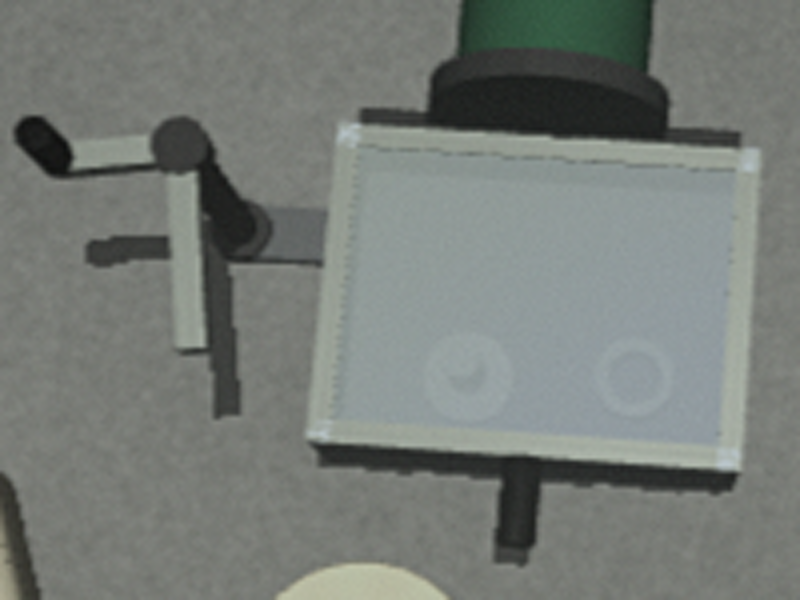

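View pics/s0z.png

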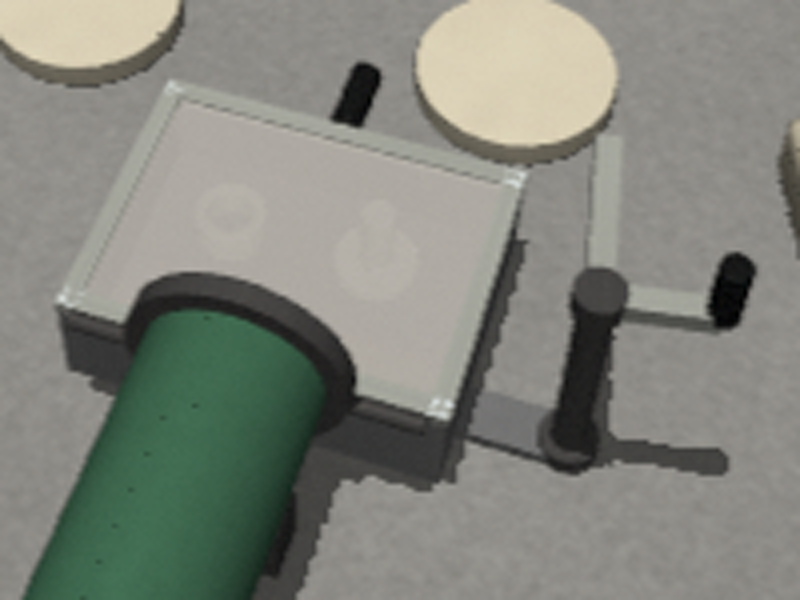

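The zooms show, in zoomed pixels:

| Item | Top zoom | Scene zoom |
|---|---|---|
| Flap corners | (337,124), (760,149), (742,471), (308,443) | (450,405), (60,298), (172,82), (524,174) |
| Die disc | (468,377) | (375,262) |
| Collar | (634,377) | not picked |
| Knob | (45,145) | (732,290) |

I'll fit the mill pose to these.

```bash
cat > fit.py <<'E'
from h import *
from scipy.optimize import least_squares
T=lambda p:(np.array(p)+.5)/4-.5+[170,130]
S=lambda p:(np.array(p)+.5)/4-.5+[250,235]
def both(pt,ps):
    f=lambda P:np.r_[proj('top',P)[0]-pt,proj('scene',P)[0]-ps]
    s=least_squares(f,[.5,0,.05]);return s.x,s.fun
E
python3 - <<'E'
from fit import *
C=np.array([[85,110],[85,-110],[-85,-110],[-85,110]])/1e3
t=T([(337,124),(760,149),(742,471),(308,443)]);s=S([(450,405),(60,298),(172,82),(524,174)])
def W(p,c,z):
    R=np.array([[np.cos(p[2]),-np.sin(p[2])],[np.sin(p[2]),np.cos(p[2])]])
    return np.c_[c@R.T+p[:2],np.full(len(c),z)]
f=lambda p:np.r_[(proj('top',W(p,C,.067))-t).ravel(),(proj('scene',W(p,C,.067))-s).ravel()]
q=least_squares(f,[.5,0,0]);print(q.x,q.fun.round(1).tolist());p=q.x
print('grip',W(p,np.array([[-.111,0]]),.064),'pivot',W(p,np.array([[.04,.17]]),.17))
k,e=both(T((45,145)),S((732,290)));print('knob',k,e)
piv=W(p,np.array([[.04,.17]]),.17)[0];d=k-piv;print('stay',np.hypot(*d[:2]),np.arctan2(d[1],d[0])-np.pi/2-p[2])
print('die base',back('top',T((468,377)),.016),back('scene',S((375,262)),.016),both(T((468,377)),S((375,262))))
# post top
print('posttop',back('scene',S((380,212)),.06))
print('collar',back('top',T((634,377)),.028),back('scene',S((231,213)),.028))
import cv2
for n,fn,pp in(('top','t0',(473,257)),('scene','s0',(203,245))):
    im=cv2.imread(f'pics/{fn}.png');m=((im.min(2)>(165 if n=='top' else 175))).astype(np.uint8)
    l,lab,st,ce=cv2.connectedComponentsWithStats(m);i=lab[pp[1],pp[0]];print(n,st[i],ce[i],back(n,ce[i],.02))
E
```

```text
[ 0.53333402  0.01108971 -0.09328327] [-0.1, 0.8, -1.1, 0.5, -1.1, 0.3, -0.4, 0.6, -0.9, 2.7, -1.3, 1.0, -1.1, -1.3, -0.2, -1.4]
grip [[0.42281662 0.02142914 0.064     ]] pivot [[0.58899528 0.17662467 0.17      ]]
knob [0.58847861 0.23660041 0.16598967] [-0.80307886  0.12710991 -0.82695692  0.10850823]
stay 0.059977963464211276 0.10189766382131958
die base [0.50313251 0.04991059 0.016     ] [0.5071722  0.05271497 0.016     ] (array([0.50402366, 0.05119601, 0.01108323]), array([-0.39499299,  0.091398  , -0.44197554,  0.00540088]))
posttop [0.50315544 0.05327845 0.06      ]
collar [ 0.49776389 -0.03954602  0.028     ] [ 0.50048636 -0.03599761  0.028     ]
top [     0      0    640    480 305986] [319.62071794 239.50801671] [ 0.4659743  -0.02041829  0.02      ]
scene [ 178  228   48   36 1324] [201.76586103 245.22129909] [ 0.42449626 -0.339491    0.02      ]
```

```bash
R=".0132 -.0546 0 0 0 .0336 .085"; python3 -m jog '.0132 -.0546 0 0 0 .0336 .085;.0132 -.0546 0 0 0 .0336 .085;.0132 -.0546 0 0 0 .0336 .085;.0132 -.0546 0 0 0 .0336 .085;.0132 -.0546 0 0 0 .0336 .085;.0132 -.0546 0 0 0 .0336 .085;.0132 -.0546 0 0 0 .0336 .085;.0132 -.0546 0 0 0 .0336 .085'
python3 -m jog '.0132 -.0546 0 .006 .065 0 .085;.0132 -.0546 0 .006 .065 0 .085;.0132 -.0546 0 .006 .065 0 .085;.0132 -.0546 0 .006 .065 0 .085;0 0 -.03 0 0 0 .085;0 0 -.03 0 0 0 .085;0 0 0 0 0 0 .085'
```

```text
t: 1.1
tool_pos: [0.3631, 0.2392, 0.2312]
orientation: [[-0.996, 0.093, 0.0], [0.093, 0.996, -0.0], [-0.0, -0.0, -1.0]]
force: [1.6, 0.2, -0.5]
grip_width: 0.0846
grasp_force: 0.0
t: 1.98
tool_pos: [0.4146, 0.0224, 0.17]
orientation: [[-0.961, 0.094, -0.261], [0.091, 0.996, 0.023], [0.262, -0.001, -0.965]]
force: [0.2, -0.1, 0.2]
grip_width: 0.085
grasp_force: 0.0
```

```bash
python3 -m jog '0 0 -.035 0 0 0 .06;0 0 -.035 0 0 0 .05;0 0 -.03 0 0 0 .045;0 0 -.023 0 0 0 .045;0 0 0 0 0 0 .02;0 0 0 0 0 0 .005;0 0 0 0 0 0 .005;0 0 0 0 0 0 .005' 30
python3 - <<'E'
from h import *
snap('scene','s1')
a=cv2.imread('pics/s1.png')[200:350,250:450];cv2.imwrite('pics/s1z.png',cv2.resize(a,(800,600)))
E
```

```text
t: 2.98
tool_pos: [0.4159, 0.0225, 0.049]
orientation: [[-0.962, 0.094, -0.256], [0.091, 0.996, 0.024], [0.257, -0.0, -0.966]]
force: [-0.9, -0.3, -0.8]
grip_width: 0.019
grasp_force: 30.4
```

View pics/s1z.png

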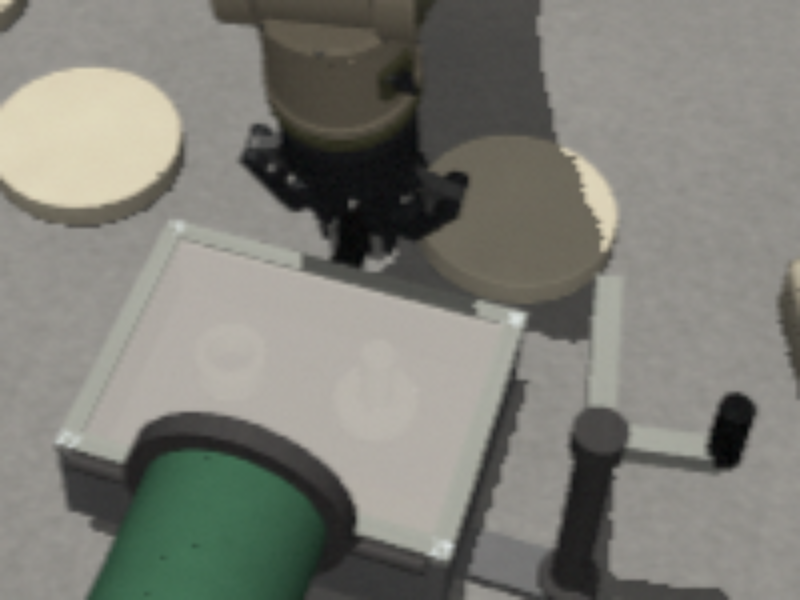

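The pads hold the flap handle at about (350,245) in the crop, and the flap and stay haven't moved. Next I raise the handle along its arc.

```bash
python3 -m jog '.001 0 .0198 0 0 0 .005;.003 -.0003 .0196 0 0 0 .005;.0049 -.0005 .0192 0 0 0 .005;.0068 -.0006 .0186 0 0 0 .005;.0086 -.0008 .0178 0 0 0 .005;.0103 -.001 .0169 0 0 0 .005;.012 -.0011 .0158 0 0 0 .005;.0134 -.0013 .0145 0 0 0 .005'
```

```text
t: 4.03
tool_pos: [0.4758, 0.0165, 0.1911]
orientation: [[-0.962, 0.094, -0.257], [0.091, 0.996, 0.023], [0.258, -0.001, -0.966]]
force: [1.6, -1.7, -6.2]
grip_width: 0.0188
grasp_force: 29.8
```

```bash
python3 -m jog '.0148 -.0014 .0131 0 0 0 .005;.016 -.0015 .0115 0 0 0 .005;.0171 -.0016 .0098 0 0 0 .005;.018 -.0017 .0081 0 0 0 .005;.0187 -.0018 .0062 0 0 0 .005;.019 -.0018 .004 0 0 0 .005;0 0 0 0 0 0 .005'
```

```text
t: 4.9
tool_pos: [0.5798, 0.006, 0.2436]
orientation: [[-0.962, 0.094, -0.256], [0.092, 0.996, 0.023], [0.257, -0.002, -0.966]]
force: [-1.8, -4.8, 3.9]
grip_width: 0.0185
grasp_force: 29.7
```

```bash
python3 -m jog '.004 0 0 0 0 0 .005;0 0 0 0 0 0 .005'
python3 -m jog '-.003 0 0 0 0 0 .05;0 0 0 0 0 0 .06;0 0 0 0 0 0 .06;0 0 .03 0 0 0 .06;0 0 .03 0 0 0 .06;0 0 .03 0 0 0 .06;0 0 0 0 0 0 .06'
python3 - <<'E'
from h import *
snap('scene','s2')
E
```

```text
t: 5.15
tool_pos: [0.5821, 0.0059, 0.2441]
orientation: [[-0.962, 0.094, -0.258], [0.092, 0.996, 0.022], [0.259, -0.002, -0.966]]
force: [-3.0, -6.5, 8.6]
grip_width: 0.019
grasp_force: 30.3
t: 6.02
tool_pos: [0.5813, 0.0075, 0.3352]
orientation: [[-0.963, 0.094, -0.253], [0.09, 0.996, 0.024], [0.254, 0.0, -0.967]]
force: [-0.4, -0.1, -0.4]
grip_width: 0.06
grasp_force: 0.0
```

View pics/s2.png

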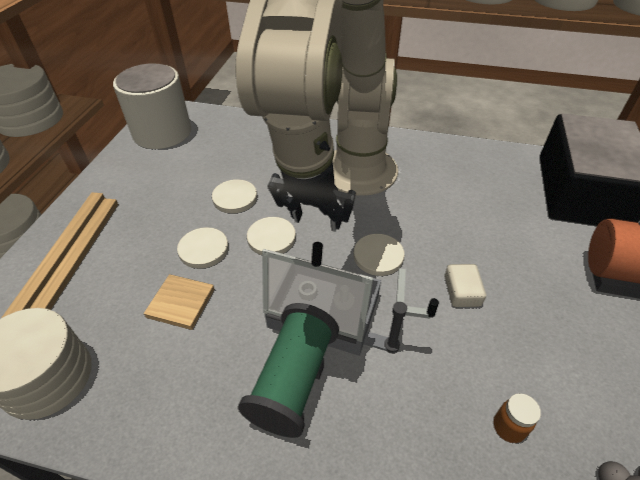

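The flap stays up with its handle at (316,253). The knob at (433,307) hasn't moved. Now I move to the knob.

```bash
python3 -m jog '.0014 .0458 0 -.0048 -.0514 0 .045;.0014 .0458 0 -.0048 -.0514 0 .045;.0014 .0458 0 -.0048 -.0514 0 .045;.0013 .0458 0 -.0048 -.0514 0 .045;.0013 .0459 -.02 -.0048 -.0514 0 .045;0 0 -.04 0 0 0 .045;0 0 -.04 0 0 0 .045;0 0 0 0 0 0 .045'
python3 - <<'E'
from h import *
snap('scene','s3');a=cv2.imread('pics/s3.png')[200:350,330:530];cv2.imwrite('pics/s3z.png',cv2.resize(a,(800,600)))
E
```

```text
t: 7.08
tool_pos: [0.5849, 0.2357, 0.2294]
orientation: [[-0.996, 0.093, -0.01], [0.093, 0.996, -0.003], [0.009, -0.004, -1.0]]
force: [0.2, -0.4, -0.1]
grip_width: 0.0452
grasp_force: 0.0
```

View pics/s3z.png

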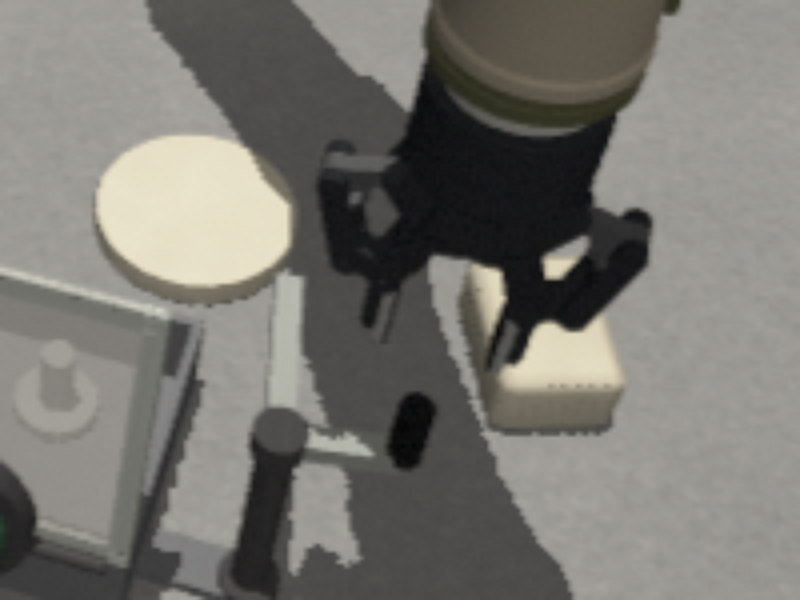

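The open fingers, with tips at (378,330) and (500,365), straddle the space above the knob at (410,425). I'll descend and grip.

```bash
python3 -m jog '.003 .001 -.026 0 0 0 .045;0 0 -.025 0 0 0 .045;0 0 -.025 0 0 0 .045;0 0 0 0 0 0 .045;0 0 0 0 0 0 .02;0 0 0 0 0 0 .005;0 0 0 0 0 0 .005;0 0 0 0 0 0 .005' 30
```

```text
t: 8.12
tool_pos: [0.5911, 0.2353, 0.1592]
orientation: [[-0.995, 0.096, -0.001], [0.096, 0.995, -0.001], [0.001, -0.001, -1.0]]
force: [-0.8, -5.0, 4.8]
grip_width: 0.0172
grasp_force: 29.4
```

```bash
python3 -m jog '-.0114 -.0007 0 0 0 0 .005;-.011 -.0028 0 0 0 0 .005;-.0102 -.0049 0 0 0 0 .005;-.0093 -.0067 0 0 0 0 .005;-.0077 -.0083 0 0 0 0 .005'
python3 -m jog '-.0061 -.0096 0 0 0 0 .005;-.0041 -.0106 0 0 0 0 .005;-.0021 -.0112 0 0 0 0 .005;0 0 0 0 0 0 .005'
```

```text
t: 8.75
tool_pos: [0.5426, 0.2154, 0.1592]
orientation: [[-0.996, 0.093, 0.003], [0.093, 0.996, 0.003], [-0.002, 0.003, -1.0]]
force: [2.6, 5.4, -0.5]
grip_width: 0.0172
grasp_force: 29.7
t: 9.25
tool_pos: [0.527, 0.1836, 0.159]
orientation: [[-0.996, 0.092, -0.004], [0.092, 0.996, 0.002], [0.004, 0.001, -1.0]]
force: [-7.7, 2.2, 8.1]
grip_width: 0.0171
grasp_force: 30.6
```

```bash
python3 -m jog '.001 -.004 0 0 0 0 .005;0 0 0 0 0 0 .005'; python3 -m jog '0 -.003 0 0 0 0 .005;0 0 0 0 0 0 .005'
```

```text
t: 9.5
tool_pos: [0.5271, 0.182, 0.159]
orientation: [[-0.996, 0.09, -0.005], [0.09, 0.996, 0.004], [0.005, 0.003, -1.0]]
force: [-11.1, 8.6, 9.3]
grip_width: 0.0168
grasp_force: 30.8
t: 9.75
tool_pos: [0.5271, 0.1818, 0.159]
orientation: [[-0.996, 0.088, -0.004], [0.088, 0.996, 0.006], [0.004, 0.006, -1.0]]
force: [-11.6, 18.2, 6.8]
grip_width: 0.0172
grasp_force: 30.8
```

The stay is against its stop: the force rose with no motion. I'll release and check.

```bash
python3 -m jog '-.001 .002 0 0 0 0 .005;0 0 0 0 0 0 .04;0 0 0 0 0 0 .045;0 0 0 0 0 0 .045;0 0 .04 0 0 0 .045;0 0 .05 0 0 0 .045;0 0 .05 0 0 0 .045;0 0 0 0 0 0 .045'
python3 - <<'E'
from h import *
snap('scene','s4');snap('top','t4')
a=cv2.imread('pics/s4.png')[220:370,250:450];b=cv2.imread('pics/t4.png')[130:280,170:370]
cv2.imwrite('pics/s4z.png',np.hstack([cv2.resize(a,(400,300)),cv2.resize(b,(400,300))]))
E
```

```text
t: 10.75
tool_pos: [0.5301, 0.1777, 0.3011]
orientation: [[-0.995, 0.095, 0.004], [0.095, 0.995, 0.003], [-0.003, 0.003, -1.0]]
force: [-0.0, -1.0, 0.0]
grip_width: 0.0451
grasp_force: 0.0
```

View pics/s4z.png

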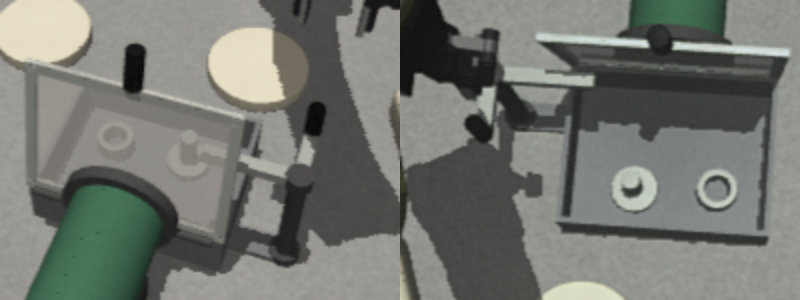

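The flap is up and the stay is set beneath it. The arm lies under the flap at left (245,160) and right (545,77), with the handle bar towards the robot. The die's post top is at left (190,137) and right (631,180).

```bash
python3 - <<'E'
from fit import *
print(both(np.array([285.25,219.75]),np.array([344.75,288.25])))
print(back('top',(285.25,219.75),.06),back('scene',(344.75,288.25),.06),back('top',(286.7,224.2),.016))
im=cv2.imread('pics/t4.png');hsv=cv2.cvtColor(im,cv2.COLOR_BGR2HSV)
m=((im.min(2)>120)).astype(np.uint8)
l,lab,st,ce=cv2.connectedComponentsWithStats(m)
for i in range(1,l):
    if 1500<st[i][4]<6000: print(st[i],ce[i],back('top',ce[i],.02))
E
```

```text
(array([0.50279599, 0.05112272, 0.05641232]), array([-0.94932119,  0.21894386, -1.07599963,  0.01445969]))
[0.50238776 0.04882388 0.06      ] [0.50481907 0.05389711 0.06      ] [0.50241096 0.04975919 0.016     ]
```

```bash
python3 -m jog '-.0118 -.02 0 -.0046 -.05 0 .045;-.0118 -.0358 0 -.0046 -.05 0 .045;0 -.0358 0 -.0047 -.05 0 .045;0 -.0359 0 -.0047 -.05 0 .045;0 0 -.045 0 0 0 .045;0 0 -.045 0 0 0 .045;0 0 -.045 0 0 0 .045;0 0 0 0 0 0 .045'
```

```text
t: 11.85
tool_pos: [0.502, 0.0493, 0.1586]
orientation: [[-0.978, 0.094, 0.188], [0.091, 0.996, -0.021], [-0.189, -0.003, -0.982]]
force: [0.4, -0.5, 0.7]
grip_width: 0.0451
grasp_force: 0.0
```

```bash
python3 -m jog '0 0 -.04 0 0 0 .045;0 0 0 0 0 0 .045'; python3 - <<'E'
from h import *
snap('scene','s5');snap('top','t5')
a=cv2.imread('pics/s5.png')[200:350,250:450];b=cv2.imread('pics/t5.png')[130:280,170:370]
cv2.imwrite('pics/s5z.png',np.hstack([cv2.resize(a,(400,300)),cv2.resize(b,(400,300))]))
E
```

```text
t: 12.1
tool_pos: [0.5037, 0.0498, 0.1214]
orientation: [[-0.977, 0.094, 0.192], [0.092, 0.996, -0.02], [-0.193, -0.002, -0.981]]
force: [-0.6, -0.6, -0.4]
grip_width: 0.0449
grasp_force: 0.0
```

View pics/s5z.png

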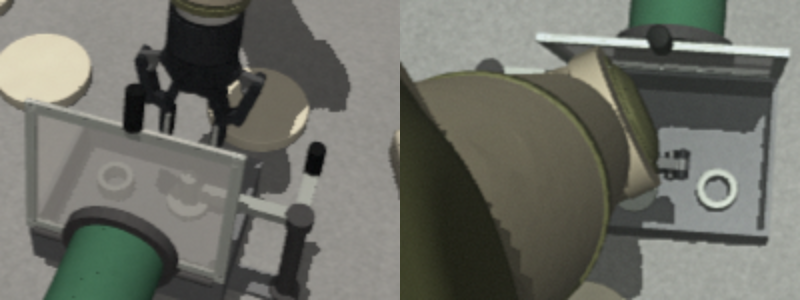

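The fingers are centred over the die, at (192,140) on the left with the post below at about (188,185). They clear the stub and the stay.

```bash
python3 -m jog '.001 .0005 -.035 0 0 0 .045;0 0 -.03 0 0 0 .045;0 0 -.025 0 0 0 .045;0 0 0 0 0 0 .045'; python3 -m jog '0 0 0 0 0 0 .02;0 0 0 0 0 0 .005;0 0 0 0 0 0 .005;0 0 0 0 0 0 .005' 50
```

```text
t: 12.7
tool_pos: [0.5061, 0.0409, 0.0888]
orientation: [[-0.976, 0.099, 0.195], [0.091, 0.995, -0.048], [-0.199, -0.029, -0.98]]
force: [-0.1, -0.9, 0.2]
grip_width: 0.0451
grasp_force: 0.0
t: 13.2
tool_pos: [0.5052, 0.0414, 0.0876]
orientation: [[-0.976, 0.099, 0.193], [0.092, 0.995, -0.047], [-0.197, -0.028, -0.98]]
force: [0.3, 0.6, -0.2]
grip_width: 0.005
grasp_force: 0.0
```

The tool stopped short, at z = 0.088 with no wrist force. I need the joint state to see why.

```bash
python3 - <<'E'
from h import *
s=status.observe();print({k:np.round(s[k],2).tolist() for k in s})
snap('scene','s6');cv2.imwrite('pics/s6z.png',cv2.resize(cv2.imread('pics/s6.png')[0:360,170:490],(640,600)))
E
```

```text
{'t': 13.2, 'joint_positions': [-14.6, 31.21, -0.01, 134.84, 54.89, 6.62, 15.64], 'qvel': [0.03, 0.24, -0.02, 0.07, 0.4, 0.01, -0.29], 'joint_efforts': [-0.0, -56.21, 1.7, -8.49, 0.07, -0.11, 0.03], 'tool_pos': [0.51, 0.04, 0.09], 'orientation': [[-0.98, 0.1, 0.19], [0.09, 0.99, -0.05], [-0.2, -0.03, -0.98]], 'force': [0.26, 0.62, -0.24], 'torque': [0.11, 0.21, -0.02], 'grasp_force': 0.0, 'grip_width': 0.0}
```

View pics/s6z.png

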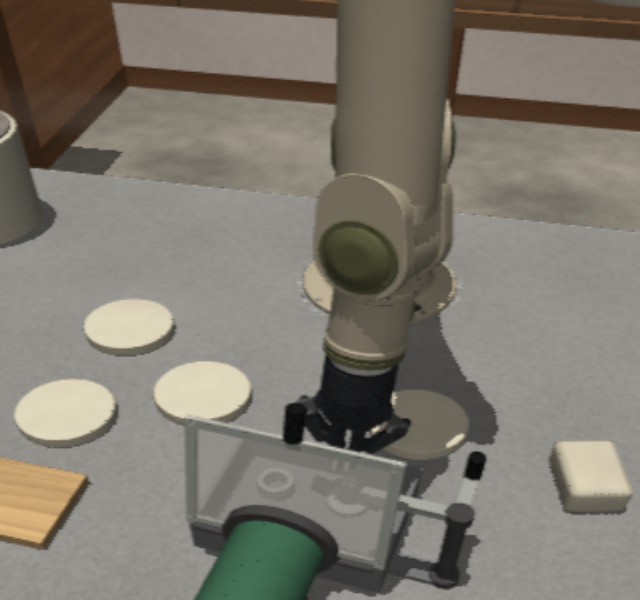

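Joint 6 is at its lower limit because of the outward tilt. I'll go up a little, remove the tilt and reopen.

```bash
python3 -m jog '0 0 .02 0 0 0 .045;-.001 .003 .02 .0046 .05 0 .045;-.001 .003 0 .0046 .05 0 .045;-.001 .003 0 .0047 .05 0 .045;0 0 0 .0047 .05 0 .045;0 0 0 0 0 0 .045;0 0 0 0 0 0 .045'
cat > err.py <<'E'
from h import *
from scipy.spatial.transform import Rotation as R
s=status.observe();a=-.0933
D=np.array([[-np.cos(a),-np.sin(a),0],[-np.sin(a),np.cos(a),0],[0,0,-1]])
print(R.from_matrix(D@np.array(s['orientation']).T).as_rotvec().round(3),np.round(s['tool_pos'],4),np.round(s['joint_positions'],1))
E
python3 err.py
```

```text
t: 14.12
tool_pos: [0.5017, 0.0502, 0.1272]
orientation: [[-0.996, 0.093, -0.005], [0.093, 0.995, -0.029], [0.003, -0.029, -1.0]]
force: [0.4, 0.1, 0.6]
grip_width: 0.0451
grasp_force: 0.0
[ 0.029 -0.005  0.   ] [0.5017 0.0502 0.1272] [  8.3  31.3 -30.3 124.   31.6  33.2  39. ]
```

```bash
python3 -m jog '.001 0 -.011 .029 -.005 0 .045;0 0 -.03 0 0 0 .045;0 0 -.02 0 0 0 .045;0 0 0 0 0 0 .045'; python3 err.py
```

```text
t: 14.62
tool_pos: [0.5019, 0.0506, 0.0656]
orientation: [[-0.996, 0.092, -0.003], [0.092, 0.996, -0.0], [0.003, -0.001, -1.0]]
force: [-0.7, 0.6, -0.5]
grip_width: 0.0452
grasp_force: 0.0
[ 0.    -0.003 -0.001] [0.5019 0.0506 0.0656] [  5.   36.6 -24.8 126.6  37.6  24.1  34.3]
```

```bash
python3 -m jog '.001 0 -.02 0 0 0 .045;0 0 -.018 0 0 0 .045;0 0 0 0 0 0 .045'; python3 -m jog '0 0 0 0 0 0 .02;0 0 0 0 0 0 .005;0 0 0 0 0 0 .005;0 0 0 0 0 0 .005' 50;python3 err.py
```

```text
t: 15.0
tool_pos: [0.5038, 0.0507, 0.0285]
orientation: [[-0.996, 0.092, -0.001], [0.092, 0.996, 0.0], [0.001, -0.0, -1.0]]
force: [0.3, 0.7, 0.4]
grip_width: 0.0449
grasp_force: 0.0
t: 15.5
tool_pos: [0.5045, 0.0505, 0.0296]
orientation: [[-0.996, 0.093, 0.001], [0.093, 0.996, 0.001], [-0.001, 0.001, -1.0]]
force: [-1.4, 1.0, 5.9]
grip_width: 0.0185
grasp_force: 48.6
[-0.001  0.001  0.   ] [0.5045 0.0505 0.0296] [  1.5  39.9 -19.8 127.5  41.9  18.9  30.4]
```

```bash
python3 -m jog '0 0 .01 0 0 0 .005;0 0 .02 0 0 0 .005;0 0 .025 0 0 0 .005;-.005 0 .025 0 0 0 .005;-.005 0 .025 0 0 0 .005;-.005 -.01 .015 0 0 0 .005;-.01 -.03 0 0 0 0 .005;0 0 0 0 0 0 .005';python3 err.py
```

```text
t: 16.5
tool_pos: [0.4777, 0.0077, 0.1491]
orientation: [[-0.995, 0.097, -0.002], [0.097, 0.995, -0.001], [0.002, -0.002, -1.0]]
force: [-0.2, -0.2, -2.7]
grip_width: 0.0187
grasp_force: 49.2
[ 0.001 -0.002  0.004] [0.4777 0.0077 0.1491] [ 17.   28.3 -34.1 126.4  29.1  33.2  45.6]
```

```bash
python3 -m jog '-.007 -.03 0 0 0 0 .005;-.007 -.044 0 0 0 0 .005;-.007 -.05 0 0 0 0 .005;-.007 -.05 0 0 0 0 .005;-.007 -.05 0 0 0 0 .005;-.007 -.05 0 0 0 0 .005;-.007 -.045 0 0 0 0 .005;-.007 -.03 0 0 0 0 .005'; python3 -m jog '0 0 -.03 0 0 0 .005;0 0 -.03 0 0 0 .005;0 0 0 0 0 0 .005;0 0 0 0 0 0 .005';python3 err.py
python3 - <<'E'
from h import *
snap('scene','s7');snap('top','t7')
a=cv2.imread('pics/s7.png')[170:320,120:320];b=cv2.imread('pics/t7.png')[170:320,370:570]
cv2.imwrite('pics/s7z.png',np.hstack([cv2.resize(a,(400,300)),cv2.resize(b,(400,300))]))
E
```

```text
t: 17.5
tool_pos: [0.4227, -0.3406, 0.1488]
orientation: [[-0.995, 0.095, -0.0], [0.095, 0.995, 0.001], [0.0, 0.0, -1.0]]
force: [1.2, -0.3, -2.7]
grip_width: 0.0184
grasp_force: 49.5
t: 18.0
tool_pos: [0.4239, -0.3384, 0.0894]
orientation: [[-0.996, 0.093, 0.0], [0.093, 0.996, 0.0], [-0.0, 0.0, -1.0]]
force: [0.8, -0.5, -3.6]
grip_width: 0.0181
grasp_force: 49.3
[-0.  0. -0.] [ 0.4239 -0.3384  0.0894] [ 53.7  36.8 -30.8 120.9  35.9  31.4  81.2]
```

View pics/s7z.png

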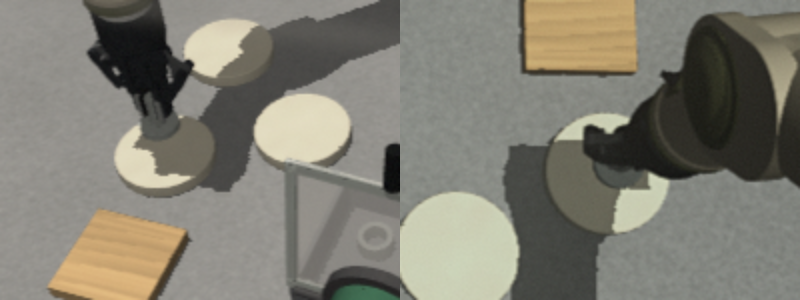

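The die hangs over the chosen bat, at left (160,135) over a bat centred near (163,150). On the right the bat is centred at (607,173). I'll lower it gently.

```bash
python3 -m jog '-.002 -.003 -.02 0 0 0 .005;0 0 -.015 0 0 0 .005;0 0 -.006 0 0 0 .005;0 0 0 0 0 0 .005;0 0 0 0 0 0 .005'; python3 -m jog '0 0 -.002 0 0 0 .005;0 0 0 0 0 0 .005;0 0 0 0 0 0 .005'
```

```text
t: 18.73
tool_pos: [0.4215, -0.3416, 0.0478]
orientation: [[-0.996, 0.093, -0.0], [0.093, 0.996, 0.0], [0.0, 0.0, -1.0]]
force: [-0.9, -0.1, -3.3]
grip_width: 0.0189
grasp_force: 49.5
t: 19.1
tool_pos: [0.4212, -0.3417, 0.0455]
orientation: [[-0.996, 0.094, -0.001], [0.094, 0.996, 0.0], [0.001, 0.0, -1.0]]
force: [0.3, 0.8, -3.1]
grip_width: 0.0184
grasp_force: 49.5
```

```bash
python3 -m jog '0 0 -.001 0 0 0 .005;0 0 0 0 0 0 .005'; python3 -m jog '0 0 -.001 0 0 0 .005;0 0 0 0 0 0 .005';  python3 -m jog '0 0 -.001 0 0 0 .005;0 0 0 0 0 0 .005'
```

```text
t: 19.35
tool_pos: [0.4211, -0.3415, 0.0444]
orientation: [[-0.996, 0.093, -0.001], [0.093, 0.996, 0.001], [0.001, 0.001, -1.0]]
force: [0.5, -0.1, -2.9]
grip_width: 0.0185
grasp_force: 49.5
t: 19.6
tool_pos: [0.4212, -0.3416, 0.0436]
orientation: [[-0.996, 0.093, -0.001], [0.093, 0.996, 0.0], [0.001, 0.0, -1.0]]
force: [-0.7, 0.5, 1.1]
grip_width: 0.0189
grasp_force: 50.1
t: 19.85
tool_pos: [0.4212, -0.3417, 0.0436]
orientation: [[-0.996, 0.093, -0.0], [0.093, 0.996, -0.001], [0.0, -0.001, -1.0]]
force: [-3.8, 2.1, 15.8]
grip_width: 0.0187
grasp_force: 51.6
```

Contact confirmed. I'll release and retreat.

```bash
python3 -m jog '0 0 .001 0 0 0 .005;0 0 0 0 0 0 .03;0 0 0 0 0 0 .05;0 0 0 0 0 0 .05;0 0 .03 0 0 0 .05;0 0 .05 0 0 0 .05;0 0 .05 0 0 0 .05;0 0 .04 0 0 0 .05'; python3 -m jog '-.02 -.06 .02 0 0 0 .05;-.02 -.06 .02 0 0 0 .05;0 -.05 0 0 0 0 .05;0 0 0 0 0 0 .05'
python3 - <<'E'
from h import *
snap('scene','s8');snap('top','t8')
a=cv2.imread('pics/s8.png')[160:400,130:450];b=cv2.imread('pics/t8.png')[120:360,210:530]
cv2.imwrite('pics/s8z.png',np.hstack([cv2.resize(a,(400,300)),cv2.resize(b,(400,300))]))
E
```

```text
t: 20.85
tool_pos: [0.4212, -0.3416, 0.2153]
orientation: [[-0.996, 0.093, 0.0], [0.093, 0.996, 0.0], [-0.0, 0.0, -1.0]]
force: [-0.2, -0.1, -1.2]
grip_width: 0.0502
grasp_force: 0.0
t: 21.35
tool_pos: [0.3817, -0.5088, 0.2504]
orientation: [[-0.995, 0.099, -0.001], [0.099, 0.995, -0.0], [0.001, -0.0, -1.0]]
force: [0.2, 1.1, -0.4]
grip_width: 0.0498
grasp_force: 0.0
```

View pics/s8z.png

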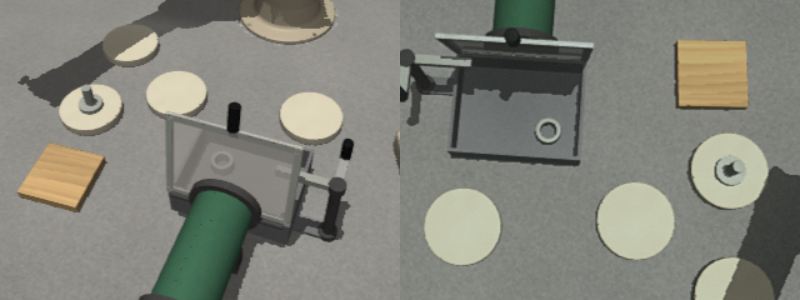

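The die stands upright at the middle of the farthest bat (right view: die at (731,170), bat at (729,170)). The flap is up on the stay and the collar is still in the box, so I'll hand the job in.

```bash
python3 -c "
from bench import r
print(r.close_job())"
```

```text
the job is handed in; nothing more can be done
None
```

I handed the job in at about 21 s: the flap is up on its set stay, the die stands upright at the middle of the farthest plaster bat, and the collar is still in the box; no verdict came back.

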